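# Set the rail against the hidden stop and clamp it

### The job

Push the wooden rail along the fence of the boring machine, into the guard, until its end is hard up against the solid stop hidden inside, without ramming it. Then take the spring clamp off the wall of the stock box and clip it over the rail and the fence together, so that the rail stays against the stop. Leave everything else on the bench where it is.

Things in the scene. Friction and masses are not known exactly. Their poses are not given: they have to be found in the camera images.
- machine: Green horizontal boring machine screwed to the bench. Its y axis is its long axis; guard and motor are at the -y end and the rail is fed towards -y. Origin: on the bench top under the middle line of the rail's slot. Flat bed, 20 mm high, x -65..+85, y -150..+120 mm. It carries fence and lip, the sides of a 13.5 mm slot in which the rail stands.
- fence_top (a point): Point on top of the aluminium fence, 80 mm above the bench, at the middle of its thickness (machine x = +12.75 mm) and at machine y = +45 mm; axes as the machine's. The fence is 12 mm thick and ends at y = +85 mm. From y = +5 to +85 mm fence and rail are free on both sides for the clamp. The low front lip (x -18.75..-6.75) is 42 mm high.
- guard: Closed green sheet-steel box, origin and axes as the machine's, y -20 to -190, x -60 to +80 mm, 139 mm high (black spout to 190 mm), with a slot for the rail in its +y end. Inside, out of sight on the rail's line, is the solid stop: its face is somewhere from y = -55 to -105 mm, different each time.
- guard_mouth (a point): Middle of the guard's slot, 50 mm above the bench. On the stop behind it the sprung plunger of the part-present switch stands out 6 mm; its spring is too weak to feel (under 0.3 N). The rail is home only when it meets the solid face, felt as a clear hard resistance of several newtons; sliding alone takes about 1 N. The plunger then keeps pressing lightly on the rail's end.
- rail: Planed light wooden rail, 200 mm long (y axis), 12 mm thick (x), 60 mm high (z), about 0.12 kg, standing loose on edge in the slot; origin: middle of its underside. Its top is level with the fence's. Its -y end is at or just inside the guard at the start; its +y end sticks out past the fence by 75 mm or more, later by at least 10 mm, and can be pushed there.
- clamp: Spring clamp, 135 mm tall, 22 mm wide, 0.1 kg: steel, black handles, rubber jaws; clipped upright over the +y wall of the stock box, handles up. Origin: its pivot. z: up along the handles; x: the line along which they are squeezed (at the start square to the wall). This frame belongs to the half on the +x side and tips up to 0.25 rad as the clamp opens.
- clamp_handles (a point): Point 65 mm above the pivot, midway between the handles, as parked. The handles end 75 mm above the pivot, are 20 mm wide, and measure 64 mm over their outer faces at the ends. Squeezing (about 15 N) opens the jaws: 34 mm over the ends gives 36 mm between the jaws; an inner stop ends it at 28 mm (40 mm).
- clamp_jaws (a point): Point midway between the jaw pads as parked, 52 mm below the pivot; the pads reach 44 to 60 mm below it. Parked on the 15 mm wall they bite with their middle 14 mm below its top edge. Let go over rail and fence (24 mm together) they grip with about 14 N.
- stock_box: Plywood box, open on top, 110 mm (x) by 220 mm (y), 90 mm high, walls 15 mm, fixed; origin: centre of its underside. The clamp sits on its left wall, centred at y = +102.5 mm. A few offcuts lie low at its other end.
- glue: Bystander: yellow glue bottle, 60 mm across, 165 mm tall, standing; origin: centre of its underside.
- tape: Bystander: yellow tape measure, 70 x 45 x 65 mm; origin: centre of its underside.
- driver: Bystander: screwdriver, 190 mm long, lying.
- mallet: Bystander: wooden mallet lying on its side, about 300 mm long, head 120 x 65 x 60 mm, 150 mm along its x axis from the origin.
- offcut: Bystander: dark wood offcut, 90 x 55 x 18 mm, lying flat; origin: centre of its underside.
- tin: Bystander: closed steel tin, 84 mm across, 60 mm tall; origin: centre of its underside.
- brush: Bystander: bench brush, 130 x 35 x 41 mm, lying bristles down.

How it is judged:
By the outcome, as a careful person would: the job done as asked, in the order asked, and still so for the second after the job is handed in, with the robot touching nothing.
It also fails if it takes over 58 s, if anything falls off the work surface, if the arm or the gripper's body presses on something with over 40 N, if the wrist force passes 120 N, or if a joint passes its speed limit or range.

### The arm

A 6-joint arm with a two-finger parallel gripper is mounted at the origin on the work surface. World frame = base frame: x ahead of the robot, y to its left, z up, the work surface at z = 0. Lengths are in m, angles in degrees, forces in N, time in s.
With the tool pointing down it reaches from about 0.3 to 0.75 m from the base axis. Payload 8.5 kg.
Tool frame: the origin (TCP) lies between the finger pads; the fingertips stand 17 mm ahead of it and the grasp point (between the pads) lies 2 mm behind it; z points along the fingers, y is the direction in which the jaws open and shut (so a half turn about z gives the same grasp; the last joint's range is limited). The gripper opens to 85 mm and grips with 20 to 120 N. Pads are 22 mm wide; open, the fingers measure 114 mm over their backs; the gripper's body (76 mm by 85 mm) begins 54 mm behind the grasp point. The pads swing forward as they close: fully open they stand 13 mm farther back than shut.
Start: joints at [-85.617, 21.807, 74.336, -0, 83.858, -12.336], TCP at [0.158, -0.527, 0.248] pointing down, gripper open.
Joint ranges: [-178.18, 178.18], [-50.72, 133.34], [12.68, 142.11], [-81.47, 261.47], [9.98, 163.14], [-165.26, 165.26]. Speed limits (degrees/s): [136.94, 136.94, 180, 180, 180, 180].

### API

Orientations are given as a 3x3 rotation matrix whose columns are the frame's x, y, z axes.
In Python, from rig import readout, eyes, env gives the robot as it stands.
- The arm moves only by the tool arm_command, never from a script. Its argument "rows" is text: rows parted by semicolons, each of 7 numbers parted by spaces: the closure, from 0 (fully open) to 1 (shut), then the shift along the tool's x, y, z in mm, then the turn, a rotation vector about the tool's x, y, z in degrees. In form: grip dx dy dz rx ry rz; .... A call has 1 to 5 rows; each row shifts and turns the commanded pose from where the row before left it, along the tool's axes as they then stand; what a row does not reach is not made up. A row lasts 1/12 s, in which the tool goes at most 41.7 mm and 7.16 degrees, less where a joint would pass 70% of its speed; a pose out of reach is approached as far as the arm can. A call with a gripper value outside its range is refused whole. The fingers move at their own pace and stop on an object; "squeeze" is the grip in N (left out, the last holds). Time passes only in rows, so rows that do not move let the fingers close. It gives the time, the measured TCP pose, the force and the opening at its end, in the units of the state.
- readout.observe(): the state, without advancing time (a new reading comes with each control period).
- eyes.get_image(name): name is "scene" or "top"; returns the picture (384x512x3 uint8, red, green, blue); there is no depth.
- eyes.camera_model(name): a dict with "mtx" (3x3 intrinsics, pixels), "view" (4x4, takes a point from world to camera coordinates). Camera axes: x right, y up, looking along -z (the intrinsics and any distortion apply to the point x, -y, -z); pixel columns grow to the right and rows downward; lengths in m; the calibration is good to about 2 mm. A picture is of the moment at which its call begins. camera_model takes no time and is no camera call.
- env.close_job(): hands the job in, once; it reports no verdict.
The state is a dict: "time_s": time; "q": joint angles; "qvel": joint speeds; "joint_efforts": joint torques, N m; "position": TCP position; "tool_rot": TCP orientation; "ft_force": force on the tool from outside, world axes, zero at the start; "wrist_torque": the same for the moment, N m; "grip_width": finger opening in m.
Only numpy, scipy, OpenCV 4.12 (cv2) and the standard library are available. Lean on these libraries where they do the work, as an engineer would, in place of code of your own. Each camera call takes 0.05 s, during which the arm holds its last target. There are 200 camera calls.

## Working session

There is one attempt and no reset: what is moved stays moved. The work goes in short steps, Python scripts to look and compute and a tool call to move; the robot and the scene stay as the last step left them, time stands still between calls to the robot, and variables do not carry over. Pictures are saved under pics/ and viewed, about 8 in all and at most 12, crops included, and the job is handed in when it is done.

Besides the shell and the picture viewer there is one more tool, called after "Request:" by a JSON object that holds its "op" and its "data". arm_command: Moves the arm, as the interface text tells. Its arguments: {"type":"object","properties":{"rows":{"type":"string"},"squeeze":{"type":"number"}},"required":["rows"]}

```bash
ls; mkdir -p pics; cat > h.py <<'E'
import numpy as np, cv2
from rig import readout, eyes, env
def cam(n):
    m=eyes.camera_model(n); return m
def proj(n,P):
    m=cam(n); P=np.atleast_2d(P).astype(float); V=np.array(m["view"]); K=np.array(m["mtx"])
    c=P@V[:3,:3].T+V[:3,3]; c=c*[1,-1,-1]; u=c@K.T; return u[:,:2]/u[:,2:]
def ray(n,uv):
    m=cam(n); V=np.array(m["view"]); K=np.array(m["mtx"])
    d=np.linalg.inv(K)@[uv[0],uv[1],1]; d=d*[1,-1,-1]; R=V[:3,:3]; return -R.T@V[:3,3], R.T@d
def onz(n,uv,z):
    o,d=ray(n,uv); return o+d*(z-o[2])/d[2]
def tri(uv1,uv2):
    o,d=ray("scene",uv1);p,e=ray("top",uv2)
    s=np.linalg.lstsq(np.c_[d,-e],p-o,rcond=None)[0]
    a,b=o+s[0]*d,p+s[1]*e; return (a+b)/2,np.linalg.norm(a-b)
def shot(n,name,crop=None,k=1):
    im=eyes.get_image(n)[:,:,::-1].copy(); cv2.imwrite(f"pics/{name}_raw.png",im)
    if crop: x0,y0,x1,y1=crop; im=im[y0:y1,x0:x1]
    cv2.imwrite(f"pics/{name}.png",cv2.resize(im,None,fx=k,fy=k,interpolation=cv2.INTER_CUBIC)); return im
E
python3 - <<'E'
from h import *
print({k:(v) for k,v in cam("scene").items()}); print(cam("top"))
shot("scene","s0",k=1.5); shot("top","t0",k=1.5); print(readout.observe())
E
```

```text
pics
{'mtx': array([[485.70640899,   0.        , 247.2529779 ],
       [  0.        , 485.70640899, 195.01318561],
       [  0.        ,   0.        ,   1.        ]]), 'view': array([[ 0.40361067,  0.91491569,  0.00526362, -0.21705691],
       [-0.58214709,  0.25236464,  0.77292746,  0.20337598],
       [ 0.70583511, -0.31502597,  0.63447257, -1.99381526],
       [ 0.        ,  0.        ,  0.        ,  1.        ]])}
{'mtx': array([[484.56788791,   0.        , 258.18503466],
       [  0.        , 484.56788791, 197.01063779],
       [  0.        ,   0.        ,   1.        ]]), 'view': array([[-0.0297214 , -0.99953193,  0.00724936,  0.0020988 ],
       [ 0.98859343, -0.0283233 ,  0.1479217 , -0.56683498],
       [-0.14764714,  0.0115631 ,  0.98897251, -1.52459724],
       [ 0.        ,  0.        ,  0.        ,  1.        ]])}
{'time_s': 0.1, 'q': array([-8.56164531e+01,  2.18394348e+01,  7.43776475e+01, -4.04591919e-04,
        8.38574365e+01, -1.23354114e+01]), 'qvel': array([-0.00170012, -0.07077756, -0.11628404,  0.02025375, -0.06129753,
        0.08722947]), 'joint_efforts': array([ 2.82191832e-03, -4.49224198e+01, -2.31655079e+01, -1.99048973e-04,
        3.67552871e-03,  4.82373309e-06]), 'position': array([ 0.15820465, -0.52652264,  0.24776816]), 'tool_rot': array([[ 9.57727155e-01,  2.87678094e-01, -1.06408590e-04],
       [ 2.87677986e-01, -9.57726316e-01,  1.29625650e-03],
       [ 2.70994293e-04, -1.27207146e-03, -9.99999154e-01]]), 'ft_force': array([ 0.96444467, -0.56192572, -0.77972666]), 'wrist_torque': array([-0.00165721, -0.00851124,  0.04558965]), 'grip_width': 0.08551608447119999}
```

View pics/s0.png

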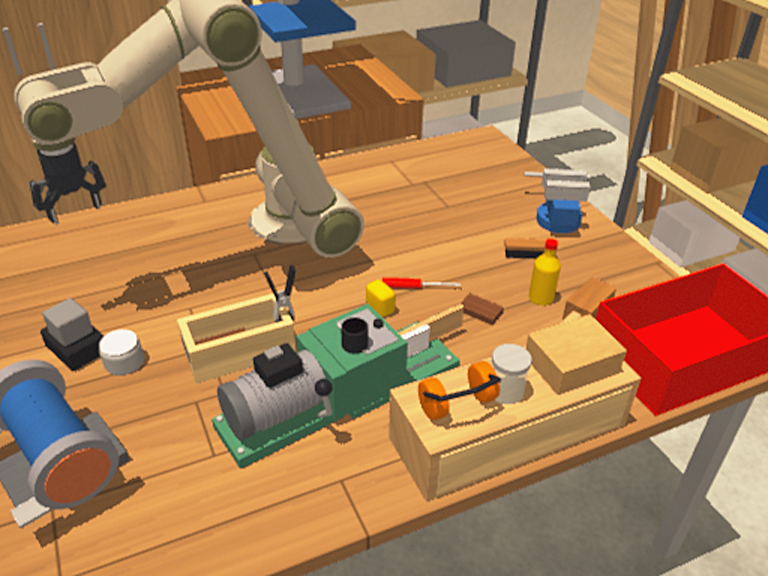

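View pics/t0.png

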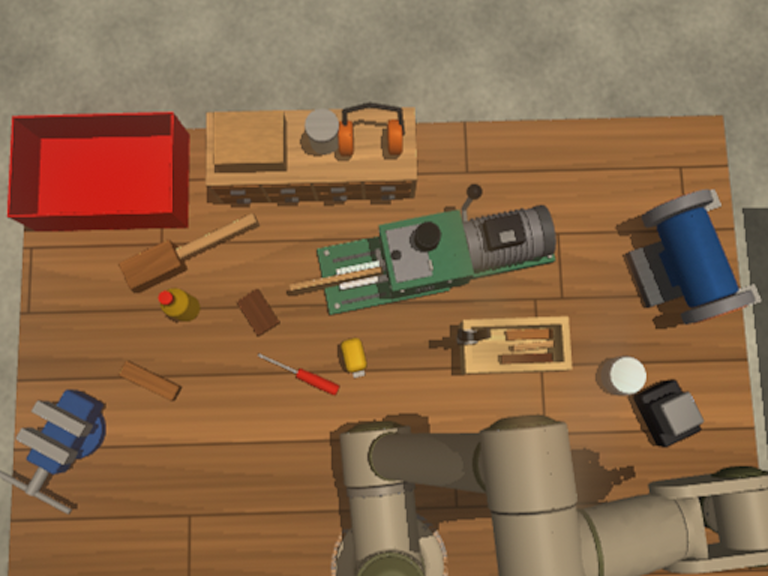

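Scene and top pictures show the machine (top px ~(285,165) in raw), rail end at raw top (195,193), the clamp on the box's left wall (raw top ~(312,223)). Now crops for detail.

```bash
python3 - <<'E'
import cv2,numpy as np
a=cv2.imread("pics/t0_raw.png")[120:260,180:390]; b=cv2.imread("pics/s0_raw.png")[170:270,110:320]
f=lambda i:cv2.resize(i,None,fx=3.8,fy=3.8,interpolation=cv2.INTER_CUBIC)
cv2.imwrite("pics/ct.png",f(a)); cv2.imwrite("pics/cs.png",f(b))
E
```

```text
(no output)
```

View pics/ct.png

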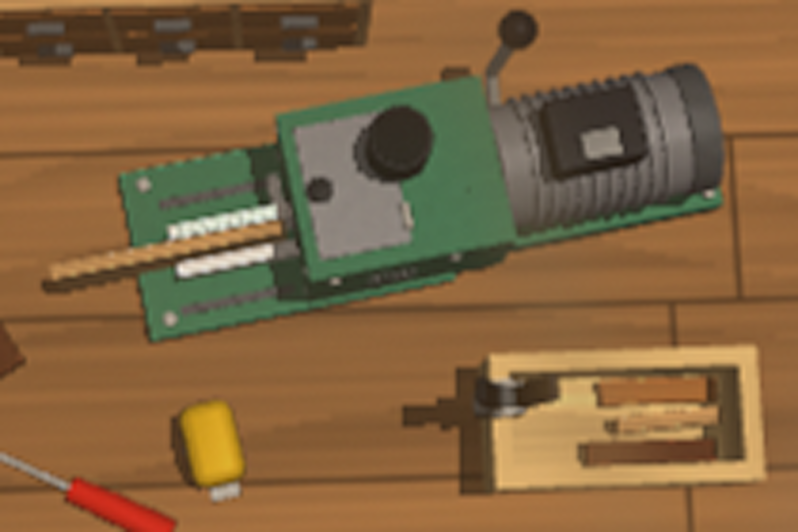

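View pics/cs.png

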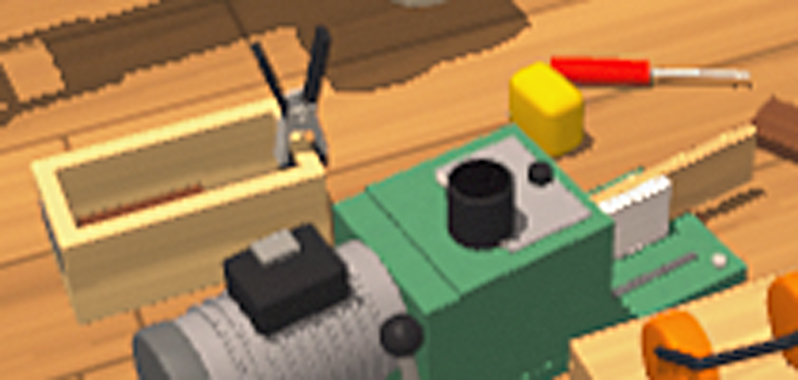

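```bash
cat >> h.py <<'E'
def ct(u,v): return (180+u/3.8,120+v/3.8)
def cs(u,v): return (110+u/3.8,170+v/3.8)
def fit(L,W):  # 2D rigid fit local->world
    L,W=np.array(L,float),np.array(W)[:,:2]; l,w=L.mean(0),W.mean(0)
    A=(L-l);B=(W-w); th=np.arctan2((A[:,0]*B[:,1]-A[:,1]*B[:,0]).sum(),(A*B).sum())
    R=np.array([[np.cos(th),-np.sin(th)],[np.sin(th),np.cos(th)]]); t=w-R@l
    return np.degrees(th),R,t,np.abs(B-A@R.T).max(1)
E
python3 - <<'E'
from h import *
g=[onz("top",ct(*p),.139) for p in [(276,115),(308,279),(514,243),(472,78)]]
b=[onz("top",ct(*p),.020) for p in [(120,177),(152,340)]]
L=[(.08,-.02),(-.06,-.02),(-.06,-.19),(.08,-.19),(.085,.12),(-.065,.12)]
th,R,t,e=fit(L,g+b); print("machine",th,t,e)
th2,R2,t2,e2=fit(L[:4],g);print(th2,t2,e2)
print("rail axis world (top)",[onz("top",ct(*p),.08).round(4) for p in [(47,268),(51,274),(282,229)]])
bx=[onz("top",ct(*p),.09) for p in [(490,354),(760,346),(765,478),(493,491)]]
thb,Rb,tb,eb=fit([(.055,.11),(.055,-.11),(-.055,-.11),(-.055,.11)],bx); print("box",thb,tb,eb)
w=tb+Rb@[0,.1025]; print("wall centre",w)
# checks: project into scene & top
for n in("scene","top"):
  for nm,P in dict(clampTop=[*w,.09-.014+.052+.075],pivot=[*w,.128],fenceend=[*(t+R@[.01275,.085]),.08],fence5=[*(t+R@[.01275,-.02]),.08],guardc=[*(t+R@[.08,-.02]),.139], boxc=[*(tb+Rb@[.055,.11]),.09],boxd=[*(tb+Rb@[-.055,-.11]),.09]).items():
    p=proj(n,P)[0]; o=(110,170) if n=="scene" else (180,120); print(n,nm,((p-o)*3.8).round())
# rail end using x=0 line
for p in [(47,268),(46,270)]:
  W=onz("top",ct(*p),.08)[:2]; print("rail end local",R.T@(W-t))
for p in [(754,125),(754,128)]:
  W=onz("scene",cs(*p),.08)[:2]; print("rail end local scene",R.T@(W-t))
E
```

```text
machine 9.886311610961926 [0.61520892 0.00712994] [0.0017227  0.00342203 0.00204381 0.00572739 0.00354546 0.00303968]
9.458549538015442 [0.6160646  0.00898153] [0.00296042 0.0027888  0.00067082 0.00470291]
rail axis world (top) [array([0.5876, 0.1931, 0.08  ]), array([0.5825, 0.1898, 0.08  ]), array([ 0.615, -0.003,  0.08 ])]
box 0.1342036899275416 [ 0.44914494 -0.28048802] [0.0003428  0.00281105 0.00173691 0.00254005]
wall centre [ 0.44890486 -0.1779883 ]
scene clampTop [277.  28.]
scene pivot [284. 100.]
scene fenceend [661. 177.]
scene fence5 [557. 225.]
scene guardc [608. 219.]
scene boxc [317. 172.]
scene boxd [ 23. 161.]
top clampTop [519. 409.]
top pivot [508. 417.]
top fenceend [167. 234.]
top fence5 [290. 210.]
top guardc [274. 116.]
top boxc [490. 354.]
top boxd [766. 480.]
rail end local [0.00478139 0.18795795]
rail end local [0.00329134 0.18907628]
rail end local scene [0.00352872 0.19270442]
rail end local scene [0.00663606 0.19016536]
```

The crops show the guard corners, bed corners, rail end (crop (47,268)), and the clamp's dark handles (crop top (480–560,385), scene tips (258,45),(321,30)). I'll refine with masks.

```bash
python3 - <<'E'
from h import *
T=cv2.imread("pics/t0_raw.png"); S=cv2.imread("pics/s0_raw.png")
hsv=cv2.cvtColor(T,cv2.COLOR_BGR2HSV)
def stat(name,m,z,n="top"):
    c=cv2.connectedComponentsWithStats(m.astype(np.uint8),connectivity=8); i=1+np.argmax(c[2][1:,4]); ys,xs=np.where(c[1]==i)
    P=np.array([onz(n,(x,y),z)[:2] for x,y in zip(xs,ys)]); vx,vy,x0,y0=cv2.fitLine(P.astype(np.float32),cv2.DIST_HUBER,0,1e-4,1e-4).ravel()
    d=np.array([vx,vy])*np.sign(vy); s=(P-[x0,y0])@d
    print(name,len(P),"yaw",np.degrees(np.arctan2(-d[0],d[1])).round(2),"c",(x0.round(4),y0.round(4)),"ends",([x0,y0]+d*s.min()).round(4),([x0,y0]+d*s.max()).round(4),"width",np.ptp((P-[x0,y0])@[d[1],-d[0]]).round(4),len(P)); return P
box=np.zeros(T.shape[:2],bool); box[170:200,188:256]=1
h,s,v=[hsv[:,:,i].astype(int) for i in range(3)]
print(hsv[ [187,186,184,183],[200,210,225,240] ].tolist(), hsv[[178,188],[240,240]].tolist())
stat("rail",box&(h>8)&(h<25)&(v>170)&(s>70)&(s<150),.08)
stat("fence",box&(s<50)&(v>180)&(np.arange(384)[:,None]<184),.08)
stat("lip",box&(s<50)&(v>180)&(np.arange(384)[:,None]>=184),.042)
print("green rows, bed")
gm=((h>60)&(h<90)&(s>90)).astype(np.uint8); ys,xs=np.where(gm[:,:280]); 
# dark handles
for im,nm,(x0,y0,x1,y1) in ((T,"top",(300,213,332,232)),(S,"scene",(172,172,200,215))):
    g=im[y0:y1,x0:x1].max(2); print(nm,x0,y0); print("\n".join("".join("#" if a<60 else "+" if a<100 else "." for a in r) for r in g))
E
```

```text
[[15, 157, 133], [16, 146, 161], [16, 143, 191], [16, 139, 160]] [[33, 24, 194], [18, 33, 224]]
rail 145 yaw 10.1 c (np.float32(0.6015), np.float32(0.0998)) ends [0.6186 0.0038] [0.5857 0.1885] width 0.01 145
fence 88 yaw 9.8 c (np.float32(0.6241), np.float32(0.046)) ends [0.6316 0.0028] [0.6165 0.0904] width 0.0121 88
lip 71 yaw 10.25 c (np.float32(0.5979), np.float32(0.0464)) ends [0.605  0.0074] [0.5907 0.0862] width 0.0091 71
green rows, bed
top 300 213
................................
................................
.......+........................
.......+........................
++++++++........................
++++++++..............+++++++...
++++++++.......+..+++++++++.....
++++++##+.........++++++++......
+++++#####++....++++++++++......
+++++######+++++##+++++++++.....
+++++######++.++#++++++++++.....
+++++######++.++##+++++++++.....
++++++#####++.++##++++++........
+++++++####+++++###++...........
++++++++++++....................
++++++++++......................
++++++++++......................
+++++++++.......................
+++++++++.......................
scene 172 1
[... 549 characters left out ...]
....
........###........###......
.........##.......####......
.........+#+......####......
..........##......####......
...........#+....+###+......
...........##+...++##.......
............##....+.........
............##..............
............#+..............
............++..............
............................
............................
............................
............................
............................
............................
....................++......
....................#+......
.....................#+.....
..............#.......#.....
..............#.......##....
..............#+......+#....
............+##+.......+....
............+...............
```

Yaw ≈10.0°, machine origin ≈(0.618, 0.006), rail end at machine y≈+187 mm, clamp at ≈(0.460, −0.178). Moving to behind the rail end, high up, with the gripper shut.

Request:
{"op": "arm_command", "data": {"rows": "1 0 0 -12 0 0 6.7; 1 22.7 -28 0 0 0 0; 1 22.7 -28 0 0 0 0; 1 22.7 -28 0 0 0 0; 1 22.7 -28 0 0 0 0", "squeeze": 30}}

```text
time_s: 0.52
position: [0.2285, -0.399, 0.2599]
tool_rot: [[0.985, 0.173, -0.0], [0.173, -0.985, 0.001], [0.0, -0.001, -1.0]]
ft_force: [0.5, -1.1, 0.3]
grip_width: 0.0254
```

Request:
{"op": "arm_command", "data": {"rows": "1 22.7 -28 0 0 0 0; 1 22.7 -28 0 0 0 0; 1 22.7 -28 0 0 0 0; 1 22.7 -28 0 0 0 0; 1 22.7 -28 0 0 0 0"}}

```text
time_s: 0.93
position: [0.3159, -0.2413, 0.2602]
tool_rot: [[0.985, 0.174, -0.0], [0.174, -0.985, 0.0], [-0.0, -0.0, -1.0]]
ft_force: [0.3, -0.6, 0.2]
grip_width: -0.0001
```

Request:
{"op": "arm_command", "data": {"rows": "1 22.7 -28 0 0 0 0; 1 22.7 -28 0 0 0 0; 1 22.7 -28 0 0 0 0; 1 22.7 -28 0 0 0 0; 1 22.7 -28 0 0 0 0"}}

```text
time_s: 1.35
position: [0.4033, -0.0836, 0.2603]
tool_rot: [[0.985, 0.174, -0.0], [0.174, -0.985, 0.0], [-0.0, -0.0, -1.0]]
ft_force: [0.9, -0.4, 0.5]
grip_width: 0.0001
```

Request:
{"op": "arm_command", "data": {"rows": "1 22.7 -28 0 0 0 0; 1 22.7 -28 0 0 0 0; 1 22.7 -28 0 0 0 0; 1 22.7 -28 0 0 0 0; 1 22.7 -28 0 0 0 0"}}

```text
time_s: 1.77
position: [0.4908, 0.0741, 0.2601]
tool_rot: [[0.985, 0.174, -0.0], [0.174, -0.985, -0.0], [-0.0, -0.0, -1.0]]
ft_force: [0.5, -0.9, 0.2]
grip_width: 0.0001
```

Request:
{"op": "arm_command", "data": {"rows": "1 22.7 -28 0 0 0 0; 1 22.7 -28 0 0 0 0; 1 22.7 -28 0 0 0 0; 1 22.7 -28 0 0 0 0; 1 22.7 -28 0 0 0 0"}}

```text
time_s: 2.18
position: [0.5782, 0.2316, 0.2599]
tool_rot: [[0.985, 0.174, -0.001], [0.174, -0.985, -0.0], [-0.001, 0.0, -1.0]]
ft_force: [0.3, -1.3, -0.0]
grip_width: 0.0002
```

Request:
{"op": "arm_command", "data": {"rows": "1 0 -6 39 0 0 0; 1 0 0 39 0 0 0; 1 0 0 39 0 0 0; 1 0 0 39 0 0 0; 1 0 0 38 0 0 0"}}

```text
time_s: 2.6
position: [0.5762, 0.2358, 0.0642]
tool_rot: [[0.985, 0.174, -0.001], [0.174, -0.985, -0.0], [-0.001, 0.0, -1.0]]
ft_force: [0.3, 0.2, -0.1]
grip_width: 0.0
```

```bash
python3 - <<'E'
from h import *
a=shot("scene","s1",(230,160,350,260),4); b=shot("top","t1",(160,120,280,220),4)
cv2.imwrite("pics/c1.png",cv2.resize(np.hstack([a,b]),None,fx=3.3,fy=3.3,interpolation=cv2.INTER_CUBIC)); print(readout.observe()["ft_force"],readout.observe()["position"])
E
```

```text
[-0.86764584 -0.74588248  0.34711433] [0.5735427  0.23501108 0.06039211]
```

View pics/c1.png

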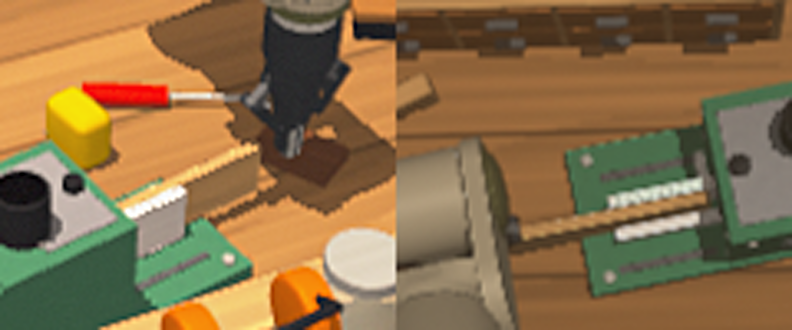

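Finger stands ~20 mm behind the rail end (scene crop finger (290,135), rail end (258,160)), roughly on its line. Approach, correcting 4 mm sideways.

Request:
{"op": "arm_command", "data": {"rows": "1 4 6 0 0 0 0; 1 0 7 0 0 0 0; 1 0 7 0 0 0 0; 1 0 4 0 0 0 0; 1 0 3 0 0 0 0"}}

```text
time_s: 3.12
position: [0.5861, 0.2089, 0.0679]
tool_rot: [[0.985, 0.173, 0.002], [0.173, -0.985, 0.0], [0.002, 0.0, -1.0]]
ft_force: [0.4, -0.4, 0.1]
grip_width: -0.0001
```

Request:
{"op": "arm_command", "data": {"rows": "1 0 3 0 0 0 0; 1 0 3 0 0 0 0; 1 0 3 0 0 0 0; 1 0 3 0 0 0 0; 1 0 3 0 0 0 0"}}

```text
time_s: 3.53
position: [0.588, 0.1949, 0.0664]
tool_rot: [[0.985, 0.174, 0.0], [0.174, -0.985, 0.0], [0.0, -0.0, -1.0]]
ft_force: [-0.1, 2.2, 1.0]
grip_width: 0.0001
```

Request:
{"op": "arm_command", "data": {"rows": "1 0 3 0 0 0 0; 1 0 3 0 0 0 0; 1 0 3 0 0 0 0; 1 0 3 0 0 0 0; 1 0 3 0 0 0 0"}}

```text
time_s: 3.95
position: [0.5907, 0.18, 0.0663]
tool_rot: [[0.985, 0.174, -0.0], [0.174, -0.985, 0.0], [-0.0, -0.0, -1.0]]
ft_force: [-0.5, 2.8, 1.7]
grip_width: 0.0
```

Request:
{"op": "arm_command", "data": {"rows": "1 0 2 0 0 0 0; 1 0 2 0 0 0 0; 1 0 2 0 0 0 0; 1 0 2 0 0 0 0; 1 0 2 0 0 0 0"}}

```text
time_s: 4.37
position: [0.5924, 0.1703, 0.0663]
tool_rot: [[0.985, 0.174, 0.0], [0.174, -0.985, 0.0], [0.0, -0.0, -1.0]]
ft_force: [-0.4, 1.7, 2.5]
grip_width: -0.0
```

Request:
{"op": "arm_command", "data": {"rows": "1 0 1 0 0 0 0; 1 0 1 0 0 0 0; 1 0 1 0 0 0 0; 1 0 1 0 0 0 0"}}

```text
time_s: 4.7
position: [0.5931, 0.1665, 0.0663]
tool_rot: [[0.985, 0.174, 0.0], [0.174, -0.985, -0.0], [0.0, 0.0, -1.0]]
ft_force: [-0.2, 1.7, 1.1]
grip_width: 0.0001
```

Request:
{"op": "arm_command", "data": {"rows": "1 0 1 0 0 0 0; 1 0 1 0 0 0 0; 1 0 1 0 0 0 0; 1 0 1 0 0 0 0; 1 0 1 0 0 0 0"}}

```text
time_s: 5.12
position: [0.5939, 0.1615, 0.0663]
tool_rot: [[0.985, 0.174, -0.0], [0.174, -0.985, -0.0], [-0.0, 0.0, -1.0]]
ft_force: [0.2, 1.2, 1.6]
grip_width: 0.0003
```

Request:
{"op": "arm_command", "data": {"rows": "1 0 1 0 0 0 0; 1 0 1 0 0 0 0; 1 0 1 0 0 0 0; 1 0 1 0 0 0 0; 1 0 1 0 0 0 0"}}

```text
time_s: 5.53
position: [0.5948, 0.1565, 0.0663]
tool_rot: [[0.985, 0.174, 0.0], [0.174, -0.985, 0.0], [0.0, -0.0, -1.0]]
ft_force: [-0.2, 2.8, 2.0]
grip_width: 0.0001
```

Request:
{"op": "arm_command", "data": {"rows": "1 0 1 0 0 0 0; 1 0 1 0 0 0 0; 1 0 1 0 0 0 0; 1 0 1 0 0 0 0; 1 0 1 0 0 0 0"}}

```text
time_s: 5.95
position: [0.5957, 0.1516, 0.0663]
tool_rot: [[0.985, 0.174, -0.0], [0.174, -0.985, -0.0], [-0.0, 0.0, -1.0]]
ft_force: [-0.3, 2.2, 2.5]
grip_width: -0.0001
```

Request:
{"op": "arm_command", "data": {"rows": "1 0 1 0 0 0 0; 1 0 1 0 0 0 0; 1 0 1 0 0 0 0; 1 0 1 0 0 0 0; 1 0 1 0 0 0 0"}}

```text
time_s: 6.37
position: [0.5965, 0.1467, 0.0663]
tool_rot: [[0.985, 0.174, 0.0], [0.174, -0.985, -0.0], [0.0, 0.0, -1.0]]
ft_force: [-0.0, 1.3, 1.4]
grip_width: -0.0002
```

Request:
{"op": "arm_command", "data": {"rows": "1 0 1 0 0 0 0; 1 0 1 0 0 0 0; 1 0 1 0 0 0 0; 1 0 1 0 0 0 0; 1 0 1 0 0 0 0"}}

```text
time_s: 6.78
position: [0.5974, 0.1418, 0.0663]
tool_rot: [[0.985, 0.174, -0.0], [0.174, -0.985, 0.0], [-0.0, -0.0, -1.0]]
ft_force: [-0.8, 2.3, 1.4]
grip_width: 0.0001
```

Request:
{"op": "arm_command", "data": {"rows": "1 0 1 0 0 0 0; 1 0 1 0 0 0 0; 1 0 1 0 0 0 0; 1 0 1 0 0 0 0; 1 0 1 0 0 0 0"}}

```text
time_s: 7.2
position: [0.5983, 0.1368, 0.0663]
tool_rot: [[0.985, 0.174, -0.0], [0.174, -0.985, -0.0], [-0.0, 0.0, -1.0]]
ft_force: [-1.1, 2.2, 2.0]
grip_width: -0.0001
```

Request:
{"op": "arm_command", "data": {"rows": "1 0 1 0 0 0 0; 1 0 1 0 0 0 0; 1 0 1 0 0 0 0; 1 0 1 0 0 0 0; 1 0 1 0 0 0 0"}}

```text
time_s: 7.62
position: [0.5992, 0.1319, 0.0663]
tool_rot: [[0.985, 0.174, -0.0], [0.174, -0.985, 0.0], [-0.0, -0.0, -1.0]]
ft_force: [0.0, 2.0, 1.4]
grip_width: -0.0
```

Request:
{"op": "arm_command", "data": {"rows": "1 0 1 0 0 0 0; 1 0 1 0 0 0 0; 1 0 1 0 0 0 0; 1 0 1 0 0 0 0; 1 0 1 0 0 0 0"}}

```text
time_s: 8.03
position: [0.6, 0.127, 0.0663]
tool_rot: [[0.985, 0.174, -0.0], [0.174, -0.985, 0.0], [-0.0, -0.0, -1.0]]
ft_force: [-0.9, 1.6, 2.5]
grip_width: -0.0
```

Request:
{"op": "arm_command", "data": {"rows": "1 0 1 0 0 0 0; 1 0 1 0 0 0 0; 1 0 1 0 0 0 0; 1 0 1 0 0 0 0; 1 0 1 0 0 0 0"}}

```text
time_s: 8.45
position: [0.6008, 0.1226, 0.0663]
tool_rot: [[0.985, 0.174, -0.0], [0.174, -0.985, 0.001], [0.0, -0.001, -1.0]]
ft_force: [-1.5, 9.6, 2.0]
grip_width: -0.0002
```

Clear rise to ~10 N. Confirm with 1.5 mm more.

Request:
{"op": "arm_command", "data": {"rows": "1 0 0.5 0 0 0 0; 1 0 0.5 0 0 0 0; 1 0 0.5 0 0 0 0; 1 0 0 0 0 0 0"}}

```text
time_s: 8.78
position: [0.6007, 0.1225, 0.0664]
tool_rot: [[0.985, 0.174, -0.0], [0.174, -0.985, 0.003], [0.0, -0.003, -1.0]]
ft_force: [-1.8, 11.9, 3.0]
grip_width: -0.0
```

```bash
python3 - <<'E'
from h import *
print(readout.observe()["ft_force"],readout.observe()["position"])
a=shot("scene","s2",(230,160,350,260)); b=shot("top","t2",(160,120,280,220))
cv2.imwrite("pics/c2.png",cv2.resize(np.hstack([a,b]),None,fx=3.3,fy=3.3,interpolation=cv2.INTER_CUBIC))
E
```

```text
[-1.84158373 11.94830816  2.95346184] [0.60073089 0.12252524 0.06637671]
```

View pics/c2.png

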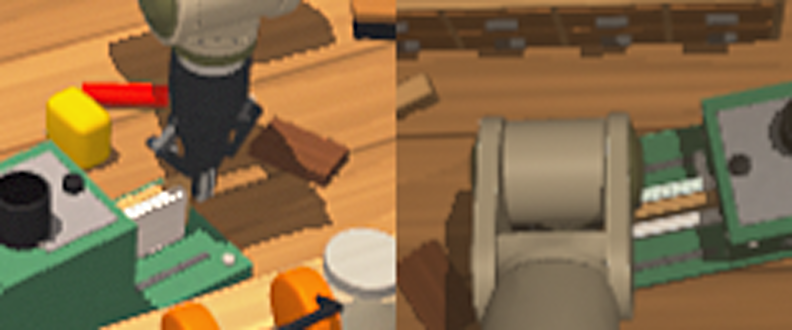

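Rail is hard against the stop: TCP stayed at y=0.1225 while force rose to 12 N; the picture shows the rail end just past the fence end. Backing off and going over the clamp.

Request:
{"op": "arm_command", "data": {"rows": "1 0 -2 0 0 0 0; 1 0 -4 0 0 0 0; 1 0 -8 0 0 0 0; 1 0 -8 0 0 0 0; 1 0 0 -30 0 0 0"}}

```text
time_s: 9.3
position: [0.5944, 0.1437, 0.0916]
tool_rot: [[0.985, 0.175, -0.01], [0.175, -0.985, -0.0], [-0.01, -0.001, -1.0]]
ft_force: [-0.3, -0.7, 0.0]
grip_width: -0.0002
```

Request:
{"op": "arm_command", "data": {"rows": "1 0 0 -40 0 0 0; 1 0 0 -40 0 0 0; 1 0 0 -40 0 0 0; 1 0 0 -38 0 0 5; 0 0 0 0 0 0 5"}}

```text
time_s: 9.72
position: [0.599, 0.1431, 0.2628]
tool_rot: [[1.0, -0.003, 0.014], [-0.003, -1.0, 0.0], [0.014, -0.0, -1.0]]
ft_force: [0.1, -0.3, 0.4]
grip_width: 0.0107
```

Request:
{"op": "arm_command", "data": {"rows": "0 -13.7 32 0 0 0 0; 0 -13.7 32 0 0 0 0; 0 -13.7 32 0 0 0 0; 0 -13.7 32 0 0 0 0; 0 -13.7 32 0 0 0 0"}}

```text
time_s: 10.13
position: [0.5279, -0.0184, 0.2543]
tool_rot: [[1.0, 0.001, -0.0], [0.001, -1.0, -0.0], [-0.0, 0.0, -1.0]]
ft_force: [1.6, -1.0, -0.4]
grip_width: 0.072
```

Request:
{"op": "arm_command", "data": {"rows": "0 -13.7 32 0 0 0 0; 0 -13.7 32 0 0 0 0; 0 -13.7 32 0 0 0 0; 0 -13.7 32 0 0 0 0; 0 -13.7 32 0 0 0 0"}}

```text
time_s: 10.55
position: [0.4596, -0.1786, 0.2544]
tool_rot: [[1.0, 0.001, -0.0], [0.001, -1.0, -0.0], [-0.0, 0.0, -1.0]]
ft_force: [0.1, 0.1, -0.3]
grip_width: 0.0852
```

Request:
{"op": "arm_command", "data": {"rows": "0 0 0 0 0 0 0; 0 0 0 0 0 0 0"}}

```text
time_s: 10.72
position: [0.46, -0.1786, 0.2543]
tool_rot: [[1.0, -0.003, -0.0], [-0.003, -1.0, 0.0], [-0.0, -0.0, -1.0]]
ft_force: [-0.6, 0.0, -0.3]
grip_width: 0.0854
```

```bash
python3 - <<'E'
from h import *
o=readout.observe();print(o["position"],o["tool_rot"].round(3).tolist(),o["grip_width"])
a=shot("scene","s3",(140,130,240,230)); b=shot("top","t3",(160,120,280,220))
m=cv2.absdiff(cv2.imread("pics/t3_raw.png"),cv2.imread("pics/t0_raw.png"))
cv2.imwrite("pics/c3.png",cv2.resize(np.hstack([a,b]),None,fx=3.6,fy=3.6,interpolation=cv2.INTER_CUBIC))
E
```

```text
[ 0.45998937 -0.17855384  0.25428046] [[1.0, -0.003, -0.0], [-0.003, -1.0, 0.0], [-0.0, -0.0, -1.0]] 0.08540792427529409
```

View pics/c3.png

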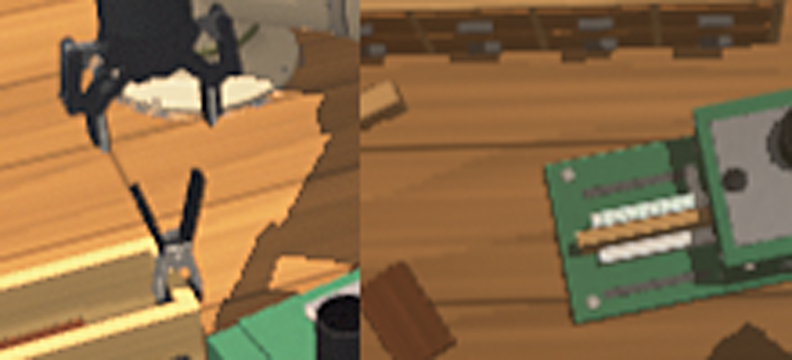

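The rail stayed put; the open fingers straddle the clamp in the scene crop, fingertips (100,148),(212,122), handle tips (138,188),(198,172). Triangulating the handle tips before descending.

```bash
python3 - <<'E'
from h import *
T=cv2.imread("pics/t0_raw.png"); c=cv2.resize(T[205:245,295:345],None,fx=14,fy=14,interpolation=cv2.INTER_NEAREST)
S=cv2.imread("pics/s3_raw.png"); d=cv2.resize(S[160:220,165:205],None,fx=9.34,fy=9.34,interpolation=cv2.INTER_NEAREST)[:560]
# reference marks: handle end corners if clamp at (.46,-.178)
for X,col in ((.46,(0,0,255)),(.47,(255,0,0))):
  for y in(-.210,-.146):
    for x in(-.01,.01):
      p=proj("top",[X+x,y,.203])[0]; q=proj("scene",[X+x,y,.203])[0]
      cv2.circle(c,tuple(((p-[295,205]+.5)*14).astype(int).tolist()),4,col,-1)
      cv2.circle(d,tuple(((q-[165,160]+.5)*9.34).astype(int).tolist()),4,col,-1)
cv2.imwrite("pics/c4.png",cv2.resize(np.hstack([c,d[:560]]),None,fx=.74,fy=.74))
# fingertips check: known TCP in scene
print(proj("scene",[.46,-.1786,.254]), "measured tips mid", 140+156/3.6,130+135/3.6)
E
```

```text
[[182.52509169 165.95883422]] measured tips mid 183.33333333333334 167.5
```

View pics/c4.png

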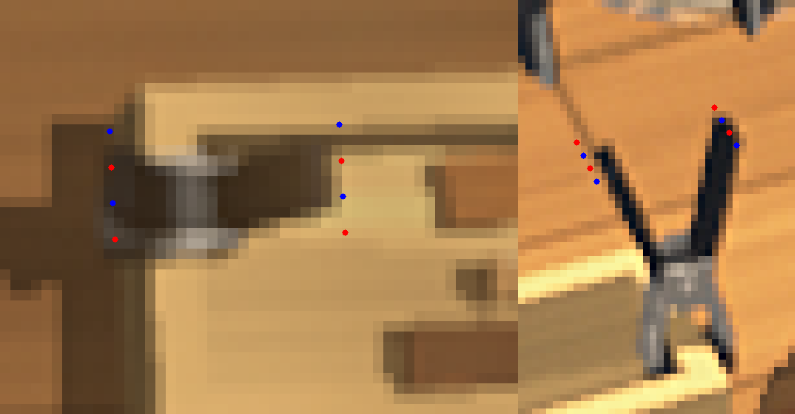

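Handle ends lie at x≈0.466, y from ≈−0.204 to −0.146 (marks at x=0.46/0.47 bracket them). Descend with correction, then squeeze gently.

Request:
{"op": "arm_command", "data": {"rows": "0 6 -3.5 0 0 0 0; 0 0 0 20 0 0 0; 0 0 0 20 0 0 0; 0 0 0 18 0 0 0; 0 0 0 12 0 0 0"}}

```text
time_s: 11.23
position: [0.4668, -0.1724, 0.1827]
tool_rot: [[1.0, 0.002, -0.001], [0.002, -1.0, 0.001], [-0.001, -0.001, -1.0]]
ft_force: [0.6, 1.4, -0.2]
grip_width: 0.0856
```

Request:
{"op": "arm_command", "data": {"rows": "0.3 0 0 0 0 0 0; 0.35 0 0 0 0 0 0; 0.4 0 0 0 0 0 0; 0.5 0 0 0 0 0 0; 0.5 0 0 0 0 0 0", "squeeze": 35}}

```text
time_s: 11.65
position: [0.4667, -0.1741, 0.185]
tool_rot: [[1.0, 0.001, 0.001], [0.001, -1.0, -0.001], [0.001, 0.001, -1.0]]
ft_force: [-0.5, 0.3, 0.0]
grip_width: 0.0427
```

Request:
{"op": "arm_command", "data": {"rows": "0.55 0 0 0 0 0 0; 0.6 0 0 0 0 0 0; 0.64 0 0 0 0 0 0; 0.64 0 0 0 0 0 0; 0.64 0 0 0 0 0 0"}}

```text
time_s: 12.07
position: [0.4664, -0.1742, 0.1844]
tool_rot: [[1.0, 0.0, 0.0], [0.0, -1.0, -0.0], [0.0, 0.0, -1.0]]
ft_force: [-0.2, -0.0, -0.2]
grip_width: 0.0313
```

```bash
python3 - <<'E'
from h import *
o=readout.observe();print(o["position"],o["ft_force"],o["grip_width"])
a=shot("scene","s5",(150,140,230,220),8)
E
```

```text
[ 0.46640521 -0.17424702  0.18438919] [-0.24625948 -0.01625152 -0.18570912] 0.03130439846707341
```

View pics/s5.png

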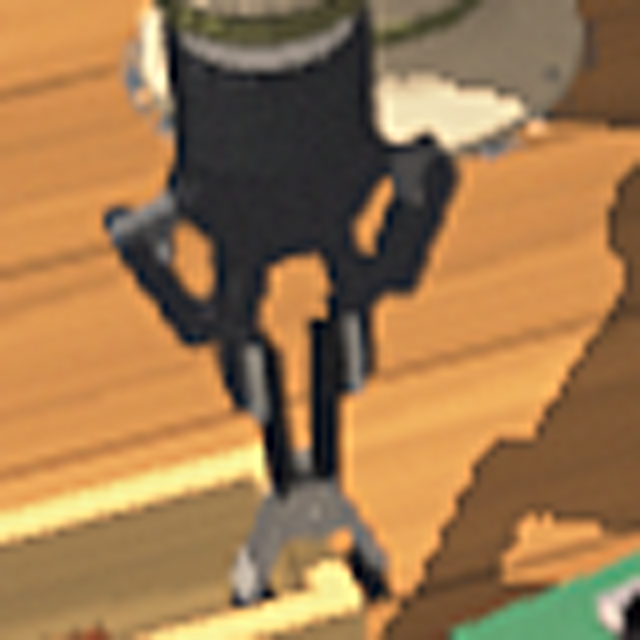

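Jaws are open around the wall (pads at crop (240,590) and (375,590)); lifting and turning.

Request:
{"op": "arm_command", "data": {"rows": "0.64 0 0 -5 0 0 0; 0.64 0 0 -10 0 0 0; 0.64 0 0 -20 0 0 0; 0.64 0 0 -25 0 0 0; 0.64 0 0 -25 0 0 0"}}

```text
time_s: 12.53
position: [0.4662, -0.174, 0.2705]
tool_rot: [[1.0, 0.0, -0.001], [0.0, -1.0, 0.0], [-0.001, -0.0, -1.0]]
ft_force: [1.0, -0.1, -0.9]
grip_width: 0.0313
```

Request:
{"op": "arm_command", "data": {"rows": "0.64 0 0 -15 0 0 -3; 0.64 0 0 -10 0 0 -6; 0.64 0 0 0 0 0 -6.5; 0.64 0 0 0 0 0 -6.5; 0.64 0 0 0 0 0 -6.5"}}

```text
time_s: 12.95
position: [0.4664, -0.1741, 0.2949]
tool_rot: [[0.876, 0.482, 0.001], [0.482, -0.876, -0.0], [0.0, 0.001, -1.0]]
ft_force: [0.7, -0.4, -0.4]
grip_width: 0.031
```

```bash
python3 - <<'E'
from h import *
o=readout.observe();print(o["position"],o["ft_force"],o["grip_width"],o["q"].round(0))
a=shot("scene","s6",(150,90,250,200),5)
E
```

```text
[ 0.46635777 -0.17413987  0.29491263] [ 0.73622993 -0.38385758 -0.42622387] 0.03101959250508628 [-34.  15.  77.  -0.  88.  27.]
```

View pics/s6.png

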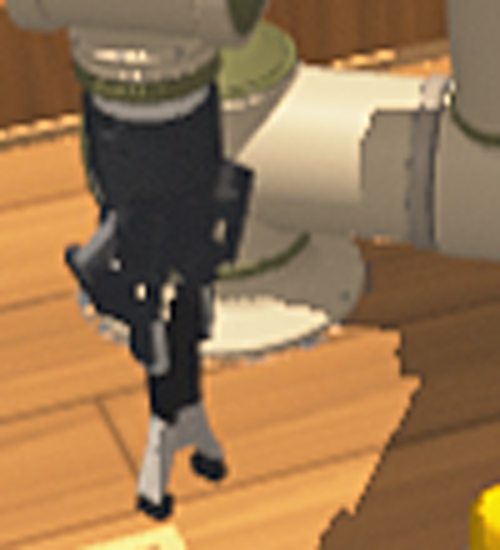

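Clamp is held square and open. Finish the turn, then travel above the fence.

Request:
{"op": "arm_command", "data": {"rows": "0.64 0 0 0 0 0 -6.5; 0.64 0 0 0 0 0 -6.5; 0.64 0 0 0 0 0 -6.5; 0.64 0 0 0 0 0 -6.5; 0.64 0 0 0 0 0 -6.5"}}

```text
time_s: 13.42
position: [0.4663, -0.1742, 0.2946]
tool_rot: [[0.482, 0.876, 0.0], [0.876, -0.482, -0.0], [-0.0, 0.0, -1.0]]
ft_force: [0.5, -0.8, -1.7]
grip_width: 0.0311
```

Request:
{"op": "arm_command", "data": {"rows": "0.64 0 0 0 0 0 -6.5; 0.64 0 0 0 0 0 -6.5; 0.64 0 0 0 0 0 -6.5; 0.64 0 0 0 0 0 -6.5; 0.64 0 0 0 0 0 -6.5"}}

```text
time_s: 13.83
position: [0.4664, -0.1742, 0.2946]
tool_rot: [[-0.064, 0.998, 0.0], [0.998, 0.064, -0.0], [-0.0, 0.0, -1.0]]
ft_force: [-0.3, 0.2, -1.3]
grip_width: 0.0311
```

Request:
{"op": "arm_command", "data": {"rows": "0.64 0 0 0 0 0 -6.2; 0.64 20 18.7 0 0 0 0; 0.64 20 18.7 0 0 0 0; 0.64 20 18.7 0 0 0 0; 0.64 20 18.7 0 0 0 0"}}

```text
time_s: 14.25
position: [0.5271, -0.0817, 0.2946]
tool_rot: [[-0.166, 0.986, 0.0], [0.986, 0.166, -0.0], [-0.0, 0.0, -1.0]]
ft_force: [0.6, -0.4, -0.4]
grip_width: 0.0312
```

Request:
{"op": "arm_command", "data": {"rows": "0.64 20 18.7 0 0 0 0; 0.64 20 18.7 0 0 0 0; 0.64 20 18.7 0 0 0 0; 0.64 20 18.7 0 0 0 0; 0.64 20 18.7 0 0 0 0"}}

```text
time_s: 14.67
position: [0.6024, 0.0329, 0.2946]
tool_rot: [[-0.166, 0.986, 0.0], [0.986, 0.166, -0.0], [-0.0, 0.0, -1.0]]
ft_force: [0.2, -0.7, -0.4]
grip_width: 0.0311
```

Request:
{"op": "arm_command", "data": {"rows": "0.64 15 14 0 0 0 0; 0.64 5 4.7 0 0 0 0; 0.64 0 0 0 0 0 0"}}

```text
time_s: 14.92
position: [0.6173, 0.0556, 0.294]
tool_rot: [[-0.169, 0.986, -0.001], [0.986, 0.169, 0.0], [0.0, -0.0, -1.0]]
ft_force: [-0.1, -0.4, -1.6]
grip_width: 0.031
```

Request:
{"op": "arm_command", "data": {"rows": "0.64 0 -1.8 20 0 0 0; 0.64 0 0 25 0 0 0; 0.64 0 0 20 0 0 0; 0.64 0 0 15 0 0 0; 0.64 0 0 0 0 0 0"}}

```text
time_s: 15.33
position: [0.6135, 0.053, 0.2114]
tool_rot: [[-0.166, 0.986, -0.006], [0.986, 0.166, 0.0], [0.001, -0.006, -1.0]]
ft_force: [-0.5, 0.7, -2.6]
grip_width: 0.031
```

```bash
python3 - <<'E'
from h import *
o=readout.observe();p=o["position"];print(p,o["ft_force"])
im=shot("scene","s7"); x0,y0=235,150; c=cv2.resize(im[y0:y0+90,x0:x0+90],None,fx=6.6,fy=6.6,interpolation=cv2.INTER_CUBIC)
t=np.array([.6179,.0060]); a=np.radians(10); R=np.array([[np.cos(a),-np.sin(a)],[np.sin(a),np.cos(a)]])
def dot(P,col):
    q=proj("scene",P)[0]; cv2.circle(c,tuple(((q-[x0,y0]+.5)*6.6).astype(int).tolist()),3,col,-1)
for x in(.01875,-.006): dot([*(t+R@[x,.05]),.08],(0,0,255)); 
dot([*(t+R@[.01875,.085]),.08],(0,255,255))
b=proj("scene",[[*p[:2],p[2]-.116]]); dot([*p[:2],p[2]-.116],(255,0,0))
cv2.imwrite("pics/c7.png",c)
E
```

```text
[0.61354019 0.05304659 0.21142251] [-0.54133216  0.74406561 -2.62072272]
```

View pics/c7.png

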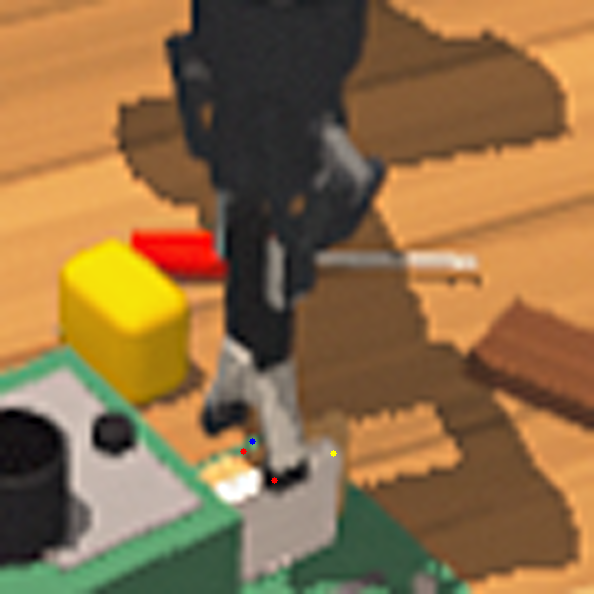

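The open jaws hang just above rail and fence, pads at crop (222,420) and (287,480), midpoint ~3–4 mm short towards +x of the rail/fence middle. Correct and descend.

Request:
{"op": "arm_command", "data": {"rows": "0.64 2 3 0 0 0 0; 0.64 1 0 0 0 0 0; 0.64 0 0 5 0 0 0; 0.64 0 0 5 0 0 0; 0.64 0 0 5 0 0 0"}}

```text
time_s: 15.8
position: [0.6176, 0.0577, 0.1991]
tool_rot: [[-0.169, 0.986, 0.0], [0.986, 0.169, -0.0], [-0.0, 0.0, -1.0]]
ft_force: [0.3, -0.2, -0.2]
grip_width: 0.0311
```

Request:
{"op": "arm_command", "data": {"rows": "0.64 0 0 5 0 0 0; 0.64 0 0 5 0 0 0; 0.64 0 0 3 0 0 0; 0.64 0 0 0 0 0 0"}}

```text
time_s: 16.13
position: [0.6174, 0.0577, 0.1854]
tool_rot: [[-0.169, 0.986, -0.002], [0.986, 0.169, 0.0], [0.0, -0.002, -1.0]]
ft_force: [-0.4, 0.4, -0.5]
grip_width: 0.0313
```

Request:
{"op": "arm_command", "data": {"rows": "0.64 0 -0.5 4 0 0 0; 0.64 0 0 4 0 0 0; 0.64 0 0 3 0 0 0; 0.64 0 0 0 0 0 0"}}

```text
time_s: 16.47
position: [0.6169, 0.0576, 0.1746]
tool_rot: [[-0.169, 0.986, -0.001], [0.986, 0.169, 0.0], [0.0, -0.001, -1.0]]
ft_force: [-0.7, 0.7, -0.9]
grip_width: 0.0311
```

```bash
python3 - <<'E'
from h import *
o=readout.observe();p=o["position"];print(p,o["ft_force"],o["wrist_torque"])
shot("scene","s8",(240,170,320,250),7)
E
```

```text
[0.61689497 0.05759679 0.17457419] [-0.72141294  0.70478183 -0.88645274] [ 0.00160778 -0.01132776 -0.01529548]
```

View pics/s8.png

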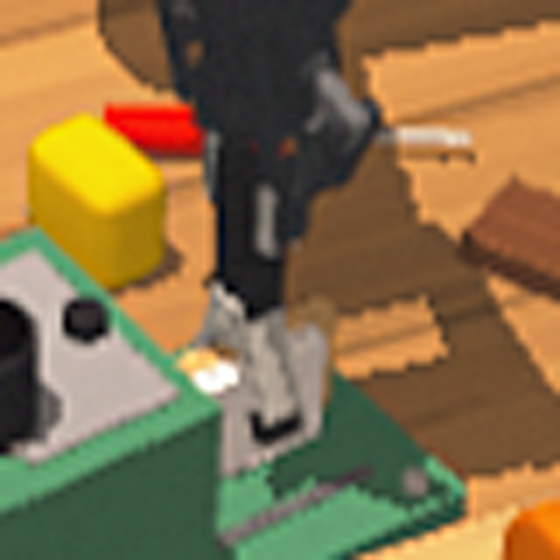

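The jaws straddle the fence and rail without contact (near pad on fence face at crop (275,425)). Release gradually.

Request:
{"op": "arm_command", "data": {"rows": "0.59 0 0 0 0 0 0; 0.55 0 0 0 0 0 0; 0.51 0 0 0 0 0 0; 0.47 0 0 0 0 0 0; 0.43 0 0 0 0 0 0"}}

```text
time_s: 16.93
position: [0.617, 0.0576, 0.175]
tool_rot: [[-0.169, 0.986, -0.001], [0.986, 0.169, 0.0], [0.0, -0.001, -1.0]]
ft_force: [-0.6, -1.0, -3.8]
grip_width: 0.0489
```

Request:
{"op": "arm_command", "data": {"rows": "0.38 0 0 0 0 0 0; 0.32 0 0 0 0 0 0; 0.2 0 0 0 0 0 0; 0 0 0 0 0 0 0; 0 0 0 0 0 0 0"}}

```text
time_s: 17.35
position: [0.6173, 0.0576, 0.1756]
tool_rot: [[-0.169, 0.986, 0.001], [0.986, 0.169, -0.0], [-0.0, 0.001, -1.0]]
ft_force: [-0.7, 0.3, -0.2]
grip_width: 0.0854
```

Request:
{"op": "arm_command", "data": {"rows": "0 0 0 0 0 0 0; 0 0 0 0 0 0 0; 0 0 0 0 0 0 0"}}

```text
time_s: 17.6
position: [0.6172, 0.0576, 0.1754]
tool_rot: [[-0.169, 0.986, 0.0], [0.986, 0.169, 0.0], [0.0, 0.0, -1.0]]
ft_force: [-0.8, -0.1, -0.8]
grip_width: 0.0857
```

Request:
{"op": "arm_command", "data": {"rows": "0 0 0 -10 0 0 0; 0 0 0 -25 0 0 0; 0 0 0 -35 0 0 0; 0 0 0 -35 0 0 0; 0 0 0 -35 0 0 0"}}

```text
time_s: 18.02
position: [0.6167, 0.0576, 0.3179]
tool_rot: [[-0.169, 0.986, 0.001], [0.986, 0.169, -0.0], [-0.0, 0.001, -1.0]]
ft_force: [-0.1, -0.2, 0.1]
grip_width: 0.0853
```

Request:
{"op": "arm_command", "data": {"rows": "0 0 -30 -10 0 0 0; 0 0 -35 0 0 0 0; 0 0 -35 0 0 0 0; 0 0 -35 0 0 0 0; 0 0 -35 0 0 0 0"}}

```text
time_s: 18.43
position: [0.4478, 0.0288, 0.326]
tool_rot: [[-0.169, 0.986, 0.001], [0.986, 0.169, -0.0], [-0.0, 0.001, -1.0]]
ft_force: [0.4, -0.4, 0.5]
grip_width: 0.0852
```

```bash
python3 - <<'E'
from h import *
o=readout.observe();print(o["position"],o["ft_force"],o["time_s"])
shot("scene","s9",(240,150,320,250),5.5); shot("top","t9",(190,150,270,210),8)
def A(n,x0,y0,x1,y1):
    im=cv2.imread(f"pics/{n}_raw.png")[y0:y1,x0:x1]; h=cv2.cvtColor(im,cv2.COLOR_BGR2HSV).astype(int)
    def k(p):
        H,S,V=p
        return "#" if V<70 else "w" if S<55 and V>120 else "g" if 50<H<95 and S>80 else "r" if 8<H<25 and V>145 else "."
    print(n,x0,y0); print("\n".join("".join(k(p) for p in r) for r in h))
A("t9",205,165,265,205); A("s9",255,175,305,250)
# earlier home pic t3 for the rail end comparison
A("t3",205,165,265,205)
E
```

```text
[0.44776759 0.02884612 0.3259854 ] [ 0.39323942 -0.36334877  0.50385884] 18.4333
t9 205 165
...........ggggg.g................g..ggg.#####..##.gg..wwwww
rrrrr..gggg....gg..........#####.gggggggg.###....##.gg.ww...
rrrrr..ggg.www.g..........######.gggggg...###....##.gg.w.###
rrrrr..g...wwwwg....g.....######.g........###....##.gg...###
rrrrr.......ww.g........g.#######.........###....##.gg..####
rrrrr.....g....ggg...gg...#######.........###....##.gg..####
rrrrrr..gggggg...gg........######.......gg.##.....##ggg.####
rrrrrr..g..g...............######.ggggggggg###....##.gg..###
rrrrrr..g..g...............#######.gggggggg###.w...#.gg.....
rrrrrr...................g.#######.ggggg..wwwwww.....gg.wwww
rrrrrrr.............gggg.g..#####.w..wwwwwwwwwww....#gggwwww
rrrrrrr..g.............ggg.w#####.wwwwwwwwwwwwww....#ggg.www
rrrrrrr..g.........g###ggg.w......wwwwwwwwwwwwww....#.gg..ww
rrrrrrr..g.......####..ww..ww......wwwwwwwwwrrrr....#.gg..ww
rrrrrrr..........g.wwwwww..ww..###.wwwrrrrrrrrrrr...#.gg..ww
rrrrrrr............wwwwww..w.#####...rrrrrrrrrrrr....#ggg.ww
rrrrrrrr..g.....gggwwwwww....###
[... 7018 characters left out ...]
gggggggggggggggg#########.gg.
.........r..gg..........ggggggg.ggggggggggggggg#############
.........r..gggg..gg.ggggggggggggggggggggggg....############
r.r..rrrrr...g.gg....gggggggggggggggggg.........############
rrrrrrrrrr...g.gg...gggggggggggggg..............############
rrrrrrrrrrr..gggg.g.g.g.ggggg...................###########.
rrrrrrrrrrr..ggg....gggg....................gggg......g...gg
rrrrrrrrrrr...g..ggggg.................gggggggggggggggggggg.
......rrrrr...gggg.................gggggggggggggggggggg..#..
..............g.g.www.........gggggggggggggggggggg..........
..............g.g.wwwwg..gggggggggggggggggggg...............
..............g.g.wwwwgggggggggggggggggg....................
```

```bash
python3 - <<'E'
from h import *
P=[cv2.cvtColor(cv2.imread(f"pics/{n}_raw.png"),cv2.COLOR_BGR2GRAY).astype(np.float32)[180:190,210:228] for n in("t3","t9")]
print(P[0][5].astype(int),P[1][5].astype(int),P[0][6].astype(int),P[1][6].astype(int))
a,b=[cv2.imread(f"pics/{n}_raw.png").astype(int) for n in("t0","t9")]
d=(np.abs(a-b).max(2)>60).astype(np.uint8)[:240]; c=cv2.connectedComponentsWithStats(d)[2]; print(c[(c[:,4]>25)][1:])
E
```

```text
[100  99 101  89  61  83  98  98  96 114 148 151 144 144 144 144 146 146] [100  98  99  89  61  83  98  98  97 109 134 146 144 144 145 146 149 145] [ 99  99  99  90  54  75 102  99  98  96 112 148 147 149 153 149 126 119] [ 99  98  99  90  55  75 101  99  98  94 109 151 154 147 124 118 118 112]
[[228 173  14  14 104]
 [227 186  15   6  37]
 [185 196  40  44 735]
 [222 200  39  27 553]
 [259 211  12  29 195]
 [271 210   4  20  38]
 [309 219  18  11 133]
 [225 225  19  15 185]]
```

```bash
python3 -c "
from h import *
print(env.close_job())"
```

```text
the job is handed in; nothing more can be done
None
```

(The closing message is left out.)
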